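# Fit the filter slide and hold the lamp shutter open

## Task

Take the filter slide with the wide grip out of the wooden rack and slide it edgewise into the slot in the top of the lamp house, fully home, and let go of it. Then take the knob of the sprung shutter rod, draw the rod out until the middle of its dark band is level with the mouth of the sleeve, and finish while holding it steadily there in the gripper: do not let go. Leave the slide with the narrow grip and the other things on the bench where they are.

Things in the scene. Friction and masses are not known exactly. Their poses are not given: they have to be found in the camera images.
- filter_slide: The slide to fit: an upright aluminium plate 4 mm thick (x) by 50 mm wide (y) by 58 mm high, topped by a black grip bar 12 mm thick (x) by 44 mm long (y) by 28 mm high, so 85 mm tall in all; about 60 g. Origin at the middle of its lower edge, z up, x through its thickness; it is alike both ways round. It starts standing loosely in one of the rack's two slots (which one varies), its origin 10 mm above the bench, its grip from 67 to 95 mm above the bench.
- spare_slide: The other slide in the rack, to be left there: same plate, but its grip is only 18 mm long (y). Same origin and axes.
- rack: Fixed wooden block 130 mm (x) by 90 mm (y) by 40 mm high, origin at the centre of its underside; two slots along its y at x = -35 and +35 mm, 6 mm wide, 53 mm long and 30 mm deep, hold the two slides.
- lamp_house: White fixed lamp house 130 mm (x) by 100 mm (y) by 85 mm high, origin at the centre of its underside. In its flat top, at x = +20 mm, is a slot 7 mm wide (x) and 54 mm long (y), 45 mm deep, its rim bevelled by 3 mm. A lens tube (radius 28 mm) stands 30 mm out of its +x face; the shutter rod comes out of its -x face through a round sleeve of radius 11 mm that ends at x = -89 mm, 55 mm above the bench.
- slot_floor (a point): Centre of the slot's floor in the lamp house, 40 mm above the bench and 45 mm below the top face; axes as the lamp house. With the filter slide fully home its origin is here, its plate lies along the lamp house's y, and its grip stands from 12 to 40 mm above the top face.
- sleeve_mouth (a point): Centre of the sleeve's open end, on the rod's axis; axes as the lamp house (the rod is drawn out along -x).
- knob (a point): Black knob on the rod's end. This point is the centre of its flat-sided block, which is 28 mm along the rod (x), 18 mm wide (y) and 24 mm high (z); beyond the block, at the outer end (-x), is a disc of radius 16 mm and 5 mm thick. Axes as the lamp house. At rest it lies 29 mm out from the sleeve's mouth, 55 mm above the bench, with 15 mm of bare rod between sleeve and block.
- shutter_rod (a joint): How far the steel rod (10 mm thick) is drawn out of its sleeve, in m: 0 at rest, 0.08 at its stop. A spring pulls it back with 3 N at rest plus 1 N for each further 10 mm; it springs back if let go. The dark band on the rod is 8 mm long; it begins to show at 0.046, its middle is level with the sleeve's mouth at 0.050 and it is wholly out at 0.054.
- bottle: White plastic bottle, 64 mm across, 150 mm high, to be left alone; origin at the centre of its underside.
- dish: Shallow clear dish, 90 mm across, 16 mm high, to be left alone; origin at the centre of its underside.
- slide_box: Grey box 85 by 60 by 32 mm, to be left alone; origin at the centre of its underside.
Mind the look-alikes: they are no part of the job. Leave any pink or red look-alike of the spare_slide alone.

How it is judged:
On the way, in this order (a step that is already met when the one before it is completed fails the run):
1. the filter slide is fully home in the lamp house slot and let go, with the rod still in (z of filter_slide in the frame of slot_floor between -0.004 and 0.004 m and horizontal distance between filter_slide and slot_floor below 0.006 m and angle between the x axis of filter_slide and the x axis of lamp_house, either way round below 0.12 rad and contact force between the fingers and filter_slide below 0.1 N and value of joint shutter_rod below 0.02 m), for 0.2 s.
2. the rod is drawn out to its band by the gripper (value of joint shutter_rod between 0.044 and 0.056 m and contact force between the fingers and shutter_rod above 2 N), for 0.3 s.
At the end, for the whole second after the job is handed in: Fingers hold the knob (over 2 N), rod still, drawn out 50 mm within 6 mm, nothing else on the knob. Filter slide let go in the lamp house slot, within 4 mm of its floor. Spare slide within 15 mm of its start; bottle (upright), dish and box within 30 mm of theirs (all of step 2 and velocity of joint shutter_rod between -0.01 and 0.01 m/s and z of filter_slide in the frame of slot_floor between -0.004 and 0.004 m and horizontal distance between filter_slide and slot_floor below 0.006 m and angle between the x axis of filter_slide and the x axis of lamp_house, either way round below 0.12 rad and contact force between each of the fingers, shutter_rod and filter_slide below 0.1 N and contact force between shutter_rod and spare_slide below 0.1 N and contact force between shutter_rod and bottle below 0.1 N and contact force between shutter_rod and dish below 0.1 N and contact force between shutter_rod and slide_box below 0.1 N and distance of spare_slide from where it was at the start of the episode below 0.015 m and distance of each of bottle, dish, slide_box from where it was at the start of the episode below 0.03 m and angle between bottle's own z axis and vertical below 0.2 rad); the arm keeps its last pose, push and grip.
It fails at once if the spare slide is taken out of the rack or displaced (distance of spare_slide from where it was at the start of the episode above 0.015 m).
It fails at once if the bottle, dish or box is displaced (distance of any of bottle, dish, slide_box from where it was at the start of the episode above 0.03 m or angle between bottle's own z axis and vertical above 0.4 rad).
It also fails if it takes over 54 s, if anything falls off the work surface, if the arm or the gripper's body presses on something with over 40 N, if the wrist force passes 120 N, or if a joint passes its speed limit or range.

## Robot

A 7-joint arm with a two-finger parallel gripper is mounted at the origin on the work surface. World frame = base frame: x ahead of the robot, y to its left, z up, the work surface at z = 0. Lengths are in m, angles in rad, forces in N, time in s.
With the tool pointing down it reaches from about 0.425 to 0.925 m from the base axis. Payload 6.8 kg.
Tool frame: the origin (TCP) lies at the very end of the fingers, on their centre line; the grasp point (between the pads) lies grasp_offset behind it (grasp_offset is the distance from the TCP to the grasp point, in m); z points along the fingers, y is the direction in which the jaws open and shut (so a half turn about z gives the same grasp; the last joint's range is limited). The gripper opens to 85 mm and grips with 20 to 120 N. Pads are 22 mm wide; open, the fingers measure 114 mm over their backs; the gripper's body (76 mm by 85 mm) begins 54 mm behind the grasp point. The pads swing forward as they close: fully open they stand 13 mm farther back than shut.
Start: joints at [-1.337, 0.477, 0.022, 1.555, -0.011, 1.109, -0.083], TCP at [0.226, 0.636, 0.231] pointing down, gripper open.
Joint ranges: [-2.96, 2.96], [-0.34, 2.1], [-1.41, 1.46], [0.24, 2.44], [-1.37, 4.51], [0.17, 1.92], [-2.96, 2.96]. Speed limits (rad/s): [2.39, 2.39, 3.14, 3.14, 3.14, 3.14, 3.14].

## Interface

Orientations are given as a unit quaternion [w, x, y, z].
In Python, from station import * gives the robot as it stands.
- The arm moves only by the shell command python3 -m handwheel 'ROWS' [FORCE]. ROWS is JSON, one flat list of numbers, 7 for each row, row after row: the shift along the world's x, y, z in cm, then the turn, a rotation vector about the world's x, y, z in degrees, then the opening, from 0 (shut) to 1 (fully open). In form: [tx, ty, tz, ax, ay, az, fingers, tx, ty, tz, ax, ay, az, fingers, ...]. A call has 1 to 8 rows; each row is the pose to reach, as a shift and turn from the pose measured when the call began; what a row does not reach only later rows make up. A row lasts 1/12 s, in which the tool goes at most 41.7 mm and 7.16 degrees, less where a joint would pass 70% of its speed; a pose out of reach is approached as far as the arm can. A call with a gripper value outside its range is refused whole. The fingers move at their own pace and stop on an object; FORCE is the grip in N (left out, the last holds). Time passes only in rows, so rows that repeat a pose let the fingers close. It gives the time, the measured TCP pose, the force and the opening at its end, in the units of the state.
- get_obs(): the state, without advancing time (a new reading comes with each control period).
- read_camera(name): name is "side" or "top"; returns the picture (480x640x3 uint8, red, green, blue); there is no depth.
- camera_info(name): a dict with "fx", "fy", "cx", "cy" (pixels), "R" (3x3) and "t" (3): a world point X has camera coordinates R X + t. Camera axes: x right, y down, z forward; pixel columns grow to the right and rows downward; lengths in m; the calibration is good to about 2 mm. A picture is of the moment at which its call begins. camera_info takes no time and is no camera call.
- hand_in(): hands the job in, once; it reports no verdict.
The state is a dict: "t": time; "q": joint angles; "joint_vel": joint speeds; "joint_torque": joint torques, N m; "eef_pos": TCP position; "tool_rot": TCP orientation; "contact_force": force on the tool from outside, world axes, zero at the start; "torque": the same for the moment, N m; "gripper_width": opening from 0.0 (shut) to 1.0 (fully open).
Only numpy, scipy, OpenCV 4.12 (cv2) and the standard library are available. Lean on these libraries where they do the work, as an engineer would, in place of code of your own. Each camera call takes 0.05 s, during which the arm holds its last target. There are 200 camera calls.

## Working session

There is one attempt and no reset: what is moved stays moved. The work goes in short steps, Python scripts to look and compute and a shell command to move; the robot and the scene stay as the last step left them, time stands still between calls to the robot, and variables do not carry over. Pictures are saved under pics/ and viewed, on a budget of 10 in all, crops included, one or two more only if the job needs it, and the job is handed in when it is done.

```bash
mkdir -p pics; python3 - <<'E'
from station import *
import cv2
for n in("top","side"):
    cv2.imwrite(f"pics/{n}0.png",read_camera(n)[:,:,::-1]); c=camera_info(n); print(n,c)
print(get_obs())
try: print(grasp_offset)
except Exception as e: print(e)
E
```

```text
top {'fx': 476.7671648006765, 'fy': 476.7671648006765, 'cx': 325.4767233742358, 'cy': 227.3976745945166, 'R': array([[ 0.02261779, -0.9997159 ,  0.00752078],
       [-0.9983076 , -0.02298779, -0.05341818],
       [ 0.05357589, -0.00629985, -0.99854391]]), 't': array([-0.01672522,  0.6003027 ,  1.11175406])}
side {'fx': 453.29101243788006, 'fy': 453.29101243788006, 'cx': 322.1014828892709, 'cy': 239.62837437164848, 'R': array([[ 0.86342567, -0.50447078,  0.00231111],
       [-0.36842679, -0.63369616, -0.68021385],
       [ 0.34461256,  0.58646262, -0.73301008]]), 't': array([-0.5340274 ,  0.29365153,  0.7640761 ])}
{'t': 0.1, 'q': array([-1.33709702,  0.47772016,  0.02239996,  1.5563293 , -0.0114984 ,
        1.10932076, -0.08311352]), 'joint_vel': array([-1.78701216e-04, -1.19796961e-03,  3.12076464e-05, -3.25996014e-03,
        1.01678280e-03,  1.92022427e-03, -1.88912602e-04]), 'joint_torque': array([ 4.67328297e-03, -5.97758639e+01,  1.61405280e+00, -2.81952882e+01,
        1.28624775e-02,  5.06730968e-03,  5.18617162e-05]), 'eef_pos': array([0.22611546, 0.63544029, 0.23043207]), 'tool_rot': array([-6.69554083e-05,  1.70090315e-01,  9.85428133e-01, -8.21620831e-04]), 'contact_force': array([ 0.49348774,  0.55874262, -0.10064009]), 'torque': array([ 0.01917869, -0.02312476, -0.0393906 ]), 'gripper_width': 1.002530257496429}
0.0187
```

View pics/top0.png

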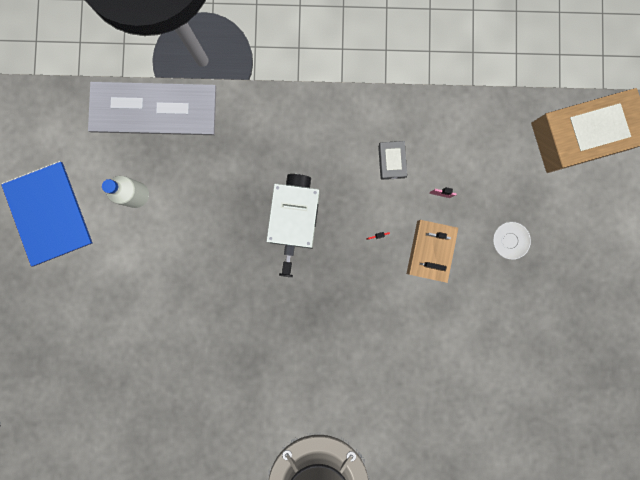

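View pics/side0.png

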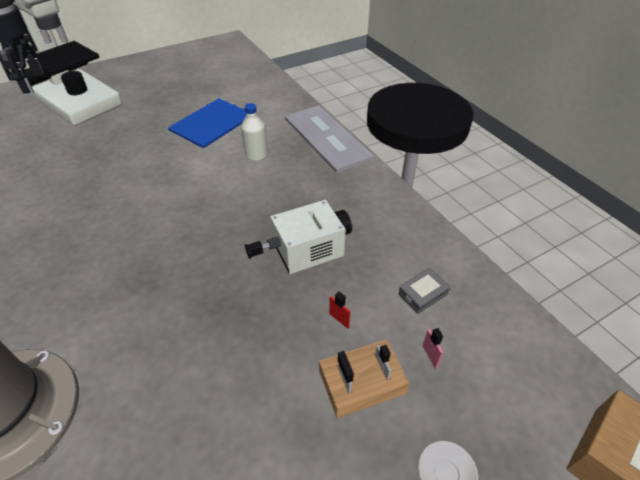

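The top view shows the lamp house near (293,215) and the rack near (433,250). The wide-grip slide is in the near slot, at (433,266). The spare is at (438,236), with red and pink decoys beside it. Next I'll enlarge these areas.

```bash
cat > h.py <<'E'
import numpy as np, cv2
from station import *
def ray(n,u,v,z):
    c=camera_info(n);R=np.array(c["R"]);t=np.array(c["t"])
    d=R.T@np.array([(u-c["cx"])/c["fx"],(v-c["cy"])/c["fy"],1]);o=-R.T@t
    return o+d*(z-o[2])/d[2]
def proj(n,X):
    c=camera_info(n);p=np.array(c["R"])@np.array(X)+c["t"]
    return np.array([c["fx"]*p[0]/p[2]+c["cx"],c["fy"]*p[1]/p[2]+c["cy"]])
def crop(im,u,v,w,h,s):
    o=cv2.resize(im[v:v+h,u:u+w],None,fx=s,fy=s,interpolation=cv2.INTER_CUBIC)
    for k in range(0,w,10): cv2.putText(o,str(u+k),(k*s,8),0,.3,(0,0,255),1); cv2.line(o,(k*s,8),(k*s,14),(0,0,255),1)
    for k in range(10,h,10): cv2.putText(o,str(v+k),(0,k*s+3),0,.3,(0,0,255),1); cv2.line(o,(20,k*s),(26,k*s),(0,0,255),1)
    return o
E
python3 - <<'E'
from h import *
a=cv2.imread("pics/top0.png")
o=np.hstack([crop(a,262,170,66,110,5),crop(a,400,170,66,110,5)])
cv2.imwrite("pics/c1.png",o)
E
```

```text
(no output)
```

View pics/c1.png

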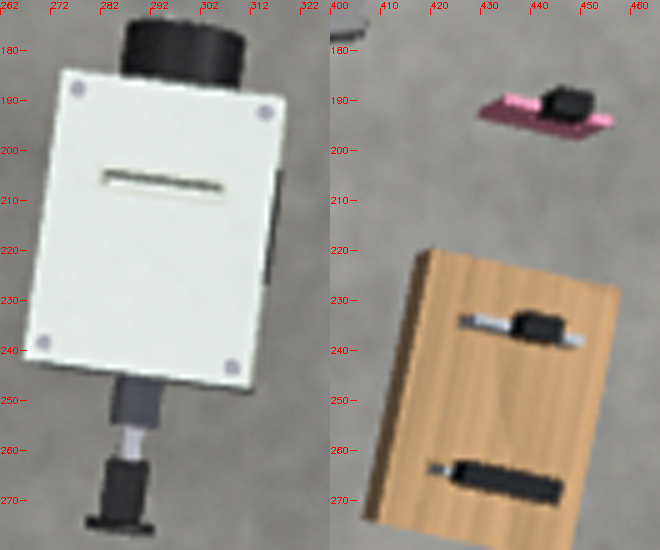

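```bash
python3 - <<'E'
from h import *
T=lambda u,v,z:ray("top",u,v,z)
L=np.array([T(274.4,184,.085),T(319.2,189.6,.085),T(312.4,248,.085),T(266.6,241.6,.085)]);print(L)
c=L.mean(0);print("lamp c",c)
x=(L[0]+L[1]-L[2]-L[3]);y=L[0]+L[3]-L[1]-L[2]
print("yaw",np.degrees(np.arctan2(x[1],x[0])),np.degrees(np.arctan2(-y[0],y[1])),np.linalg.norm(x)/2,np.linalg.norm(y)/2)
s=[T(282.6,205.2,.085),T(306.4,207.6,.085)];d=s[0]-s[1];print("slot",sum(s)/2,np.degrees(np.arctan2(-d[0],d[1])),np.linalg.norm(d))
a=np.arctan2(x[1],x[0]);print("slot pred",c[:2]+.02*np.array([np.cos(a),np.sin(a)]))
print("knob disc",T(262+119/5,170+525/5,.055), "sleeve", T(262+135/5,170+427/5,.062))
R=[T(420.4,220,.04),T(458,228,.04),T(410,274.4,.04)];d=R[0]-R[1];e=R[0]-R[2];print("rack",np.degrees(np.arctan2(-d[0],d[1])),np.degrees(np.arctan2(e[1],e[0])),np.linalg.norm(d),np.linalg.norm(e),(R[1]+R[2])/2)
yw=np.arctan2(e[1],e[0]);rc=(R[1]+R[2])/2;print("slots",rc[:2]-.035*np.array([np.cos(yw),np.sin(yw)]))
g=[T(425,264.5,.095),T(446,268.8,.095)];d=g[0]-g[1];print("grip",sum(g)/2,np.degrees(np.arctan2(-d[0],d[1])),np.linalg.norm(d))
E
```

```text
[[0.69109983 0.11347837 0.085     ]
 [0.68090381 0.01331656 0.085     ]
 [0.5504697  0.02534129 0.085     ]
 [0.562329   0.12710113 0.085     ]]
lamp c [0.62120059 0.06980934 0.085     ]
yaw -5.650838052390284 -6.233541178960559 0.1302353587968344 0.10156129991118677
slot [0.64202141 0.06737891 0.085     ] -4.442844701931485 0.0532180236125523
slot pred [0.6411034  0.06784002]
knob disc [0.48816423 0.08483587 0.055     ] sleeve [0.53278408 0.07828185 0.062     ]
rack -10.721989938376556 -10.105747442608502 0.08912696446135493 0.12829575805617283 [ 0.5500636 -0.2552646  0.04     ]
slots [ 0.51560661 -0.24912331]
grip [ 0.51562894 -0.24581655  0.095     ] -10.263041260396365 0.04699383620322836
```

The lamp house is at about (0.621,0.070) with yaw -5.9°. The grip is at about (0.5155,-0.247) with yaw about -10.3°. The jaw axis is at 70.4° now, so it needs to turn -80.7°.

```bash
python3 -m handwheel '[27,-34,2,0,0,-45,0.5, 27,-34,2,0,0,-45,0.5, 27,-34,2,0,0,-45,0.5, 27,-34,2,0,0,-45,0.5, 27,-34,2,0,0,-45,0.5, 27,-34,2,0,0,-45,0.5, 27,-34,2,0,0,-45,0.5, 27,-34,2,0,0,-45,0.5]' 30; python3 -c "
from station import *;print(get_obs()['q'])"
```

```text
t: 0.77
eef_pos: [0.4337, 0.3731, 0.2458]
tool_rot: [-0.0, 0.535, 0.845, -0.001]
contact_force: [0.7, 0.5, -0.1]
gripper_width: 0.502
[-1.0457376   0.29873078  0.28121885  1.80461754 -0.09460566  1.0533603
 -0.28764944]
```

```bash
python3 -m handwheel '[8,-32,0,0,0,-35,0.5, 8,-32,0,0,0,-35,0.5, 8,-32,0,0,0,-35,0.5, 8,-32,0,0,0,-35,0.5, 8,-32,0,0,0,-35,0.5, 8,-32,0,0,0,-35,0.5, 8,-32,0,0,0,-35,0.5, 8,-32,0,0,0,-35,0.5]' && python3 -m handwheel '[0,-30,0,0,0,0,0.5, 0,-30,0,0,0,0,0.5, 0,-30,0,0,0,0,0.5, 0,-30,0,0,0,0,0.5, 0,-30,0,0,0,0,0.5, 0,-30,0,0,0,0,0.5, 0,-30,0,0,0,0,0.5, 0,-30,0,0,0,0,0.5]'; python3 -c "
from h import *
from scipy.spatial.transform import Rotation as R
o=get_obs();q=o['tool_rot'];M=R.from_quat([q[1],q[2],q[3],q[0]]).as_matrix();print(o['q'],o['eef_pos'],np.degrees(np.arctan2(M[1,1],M[0,1])),M[:,2])"
```

```text
t: 1.43
eef_pos: [0.5135, 0.0509, 0.2458]
tool_rot: [-0.001, 0.764, 0.645, -0.001]
contact_force: [0.5, -0.2, -0.1]
gripper_width: 0.5
t: 2.1
eef_pos: [0.5114, -0.2567, 0.2462]
tool_rot: [0.001, 0.767, 0.642, -0.002]
contact_force: [-0.1, -0.3, 0.3]
gripper_width: 0.497
[-0.18419118  0.34338668  0.68633433  1.82433256 -0.24195879  1.06045514
  0.41532661] [ 0.51140389 -0.2566599   0.24619823] -10.173928794329834 [-0.00229471 -0.00374562 -0.99999035]
```

```bash
python3 -m handwheel '[0.4,0.9,-8,0,0,0,0.45, 0.4,0.9,-12,0,0,0,0.45, 0.4,0.9,-12,0,0,0,0.45, 0.4,0.9,-12,0,0,0,0.45, 0.4,0.9,-12,0,0,0,0.45, 0.4,0.9,-12,0,0,0,0.45]'; python3 - <<'E'
from h import *
a=read_camera("top")[:,:,::-1].copy();b=read_camera("side")[:,:,::-1].copy()
o=np.hstack([crop(a,395,200,80,100,5),crop(b,305,300,80,100,5)]);cv2.imwrite("pics/c2.png",o)
E
```

```text
t: 2.6
eef_pos: [0.5163, -0.2484, 0.128]
tool_rot: [0.002, 0.767, 0.642, -0.002]
contact_force: [-0.1, -0.4, 0.4]
gripper_width: 0.452
```

View pics/c2.png

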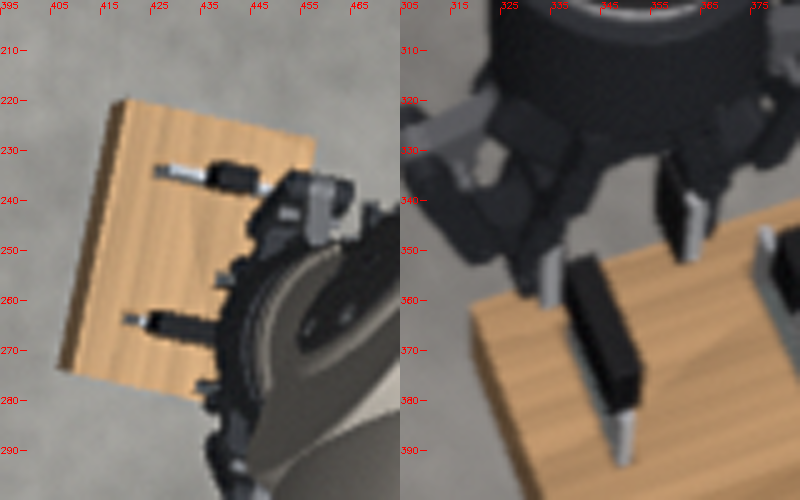

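```bash
python3 -c "
from h import *
print(proj('side',(.5155,-.2475,.095)),proj('top',(.5155,-.2475,.095)),ray('side',346.2,362,.095))"
```

```text
[344.63987986 361.81343818] [436.26453933 266.72600557] [ 0.51748723 -0.24903558  0.095     ]
```

The jaws straddle the grip, and the side-camera check agrees within 2 mm. Going down and closing.

```bash
python3 -m handwheel '[0,0,-2,0,0,0,0.45, 0,0,-4,0,0,0,0.45, 0,0,-6.4,0,0,0,0.45, 0,0,-6.4,0,0,0,0.45, 0,0,-6.4,0,0,0,0.45]' && python3 -m handwheel '[0,0,0,0,0,0,0, 0,0,0,0,0,0,0, 0,0,0,0,0,0,0, 0,0,0,0,0,0,0, 0,0,0,0,0,0,0, 0,0,0,0,0,0,0]' 40; python3 -m handwheel '[0,0,4,0,0,0,0,0,0,8,0,0,0,0,0,0,12,0,0,0,0,0,0,14,0,0,0,0,0,0,14,0,0,0,0,0,0,14,0,0,0,0]'
python3 - <<'E'
from h import *
o=get_obs();from scipy.spatial.transform import Rotation as R
q=o['tool_rot'];M=R.from_quat([q[1],q[2],q[3],q[0]]).as_matrix();print(o['eef_pos'],np.degrees(np.arctan2(M[1,1],M[0,1])),M[:,2])
p=proj("side",o["eef_pos"]);print(p)
u,v=(p-[40,40]).astype(int)
b=read_camera("side")[:,:,::-1].copy();cv2.imwrite("pics/c3.png",crop(b,u,v,90,90,6))
E
```

```text
t: 3.12
eef_pos: [0.5174, -0.2486, 0.0658]
tool_rot: [0.003, 0.767, 0.642, -0.001]
contact_force: [1.1, -0.9, 0.5]
gripper_width: 0.447
t: 3.62
eef_pos: [0.5182, -0.2492, 0.068]
tool_rot: [0.004, 0.767, 0.641, 0.0]
contact_force: [-1.7, 0.4, 8.5]
gripper_width: 0.135
t: 4.12
eef_pos: [0.5191, -0.2495, 0.2102]
tool_rot: [0.005, 0.767, 0.642, 0.002]
contact_force: [-0.8, 0.4, -1.0]
gripper_width: 0.133
[ 0.51908466 -0.24952683  0.21015295] -10.189308947530936 [ 0.00893864 -0.00575886 -0.99994347]
[350.69124179 322.57395005]
```

View pics/c3.png

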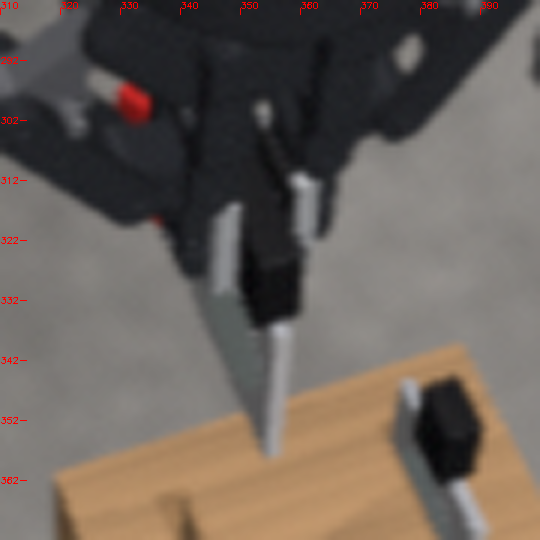

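The slide is held. Its lower near corner is at (355.8,357.8). Carrying it to above the lamp slot.

```bash
python3 -c "
from h import *
print(ray('side',355.8,357.8,.152)-[.5191,-.2495,.152])" ; python3 -m handwheel '[12.2,31.7,0,0.3,0.5,4.3,0,12.2,31.7,0,0.3,0.5,4.3,0,12.2,31.7,0,0.3,0.5,4.3,0,12.2,31.7,0,0.3,0.5,4.3,0,12.2,31.7,0,0.3,0.5,4.3,0,12.2,31.7,0,0.3,0.5,4.3,0,12.2,31.7,0,0.3,0.5,4.3,0,12.2,31.7,0,0.3,0.5,4.3,0]'
python3 -m handwheel '[0,0,0,0,0,0,0,0,0,0,0,0,0,0]'
python3 - <<'E'
from h import *
o=get_obs();from scipy.spatial.transform import Rotation as R
q=o['tool_rot'];M=R.from_quat([q[1],q[2],q[3],q[0]]).as_matrix();print(o['eef_pos'],np.degrees(np.arctan2(M[1,1],M[0,1])),M[:,2])
E
```

```text
[-3.84346101e-03 -2.51197245e-02 -8.32667268e-17]
t: 4.83
eef_pos: [0.6371, 0.064, 0.2067]
tool_rot: [-0.002, 0.742, 0.67, -0.002]
contact_force: [0.1, -0.3, -0.7]
gripper_width: 0.133
t: 5.0
eef_pos: [0.6363, 0.0685, 0.2039]
tool_rot: [-0.003, 0.74, 0.672, -0.004]
contact_force: [-0.3, 0.5, -1.3]
gripper_width: 0.13
[0.63626645 0.06849499 0.20394693] -5.490107920314974 [-9.76464975e-03 -4.21280302e-05 -9.99952324e-01]
```

```bash
python3 -m handwheel '[0.5,-0.1,-2,0,-0.55,-0.4,0,0.5,-0.1,-4,0,-0.55,-0.4,0,0.5,-0.1,-4,0,-0.55,-0.4,0,0.5,-0.1,-4,0,-0.55,-0.4,0,0.5,-0.1,-4,0,-0.55,-0.4,0]'
python3 - <<'E'
from h import *
o=get_obs();from scipy.spatial.transform import Rotation as R
q=o['tool_rot'];M=R.from_quat([q[1],q[2],q[3],q[0]]).as_matrix();print(o['eef_pos'],np.degrees(np.arctan2(M[1,1],M[0,1])),M[:,2])
a=read_camera("top")[:,:,::-1].copy();b=read_camera("side")[:,:,::-1].copy()
cv2.imwrite("pics/c4.png",np.hstack([crop(a,262,175,66,80,6),crop(b,275,175,66,80,6)]))
E
```

```text
t: 5.42
eef_pos: [0.6413, 0.0661, 0.1644]
tool_rot: [0.0, 0.743, 0.669, -0.0]
contact_force: [0.2, -0.1, -0.2]
gripper_width: 0.132
[0.64127865 0.06612528 0.16443945] -5.988358001997185 [-1.85369818e-04 -5.68892546e-04 -9.99999821e-01]
```

View pics/c4.png

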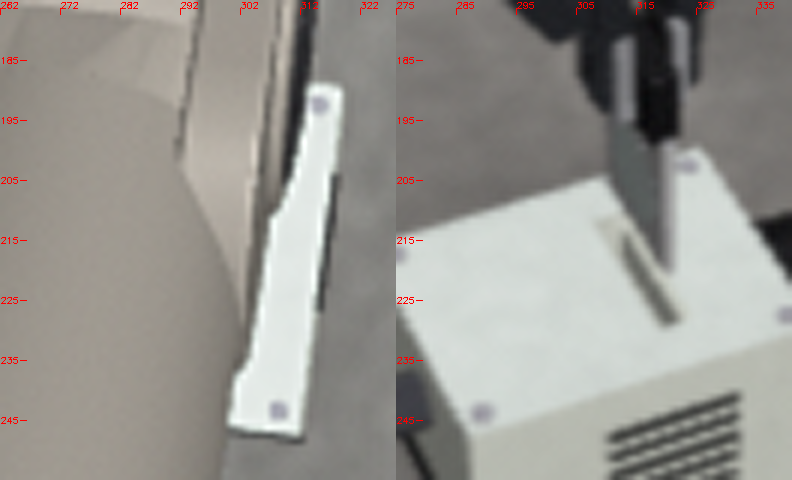

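```bash
python3 -c "
from h import *
a=np.radians(-5.95);ex=np.array([np.cos(a),np.sin(a),0]);ey=np.array([-np.sin(a),np.cos(a),0])
T=np.array([.6413,.0661,0])
c=ray('side',320.3,220,.1064)-T;print('slide corner rel TCP',c@ex,c@ey)
for p in [(321,229),(320.7,228),(309,210.5)]:
  c=ray('side',*p,.084)-T;print('slot end rel',c@ex,c@ey)
print(proj('side',T+[0,0,.1064]-.025*ey),proj('side',T+[0,0,.085]-.027*ey),proj('side',T+[0,0,.085]+.03*ey))
"
```

```text
slide corner rel TCP -0.00047192477742106836 -0.02460675381781594
slot end rel -0.0007847627870261609 -0.028828372792025457
slot end rel -0.00016019213082232083 -0.025917420682602447
slot end rel -0.001536281905666675 0.03280366509802786
[320.58825173 220.05659628] [320.98322917 227.98102386] [310.15574382 210.77801693]
```

The side view has the slide corner right over the slot, about 1.5 mm short in +y. Nudging it and descending into the mouth.

```bash
python3 -m handwheel '[-0.05,0.15,0,0,0,0,0,-0.05,0.15,-1,0,0,0,0,-0.05,0.15,-2,0,0,0,0,-0.05,0.15,-2.5,0,0,0,0,-0.05,0.15,-3,0,0,0,0,-0.05,0.15,-3.5,0,0,0,0,-0.05,0.15,-3.5,0,0,0,0]'
```

```text
t: 6.1
eef_pos: [0.6412, 0.0681, 0.129]
tool_rot: [0.0, 0.743, 0.669, 0.0]
contact_force: [1.5, 0.2, -1.6]
gripper_width: 0.131
```

```bash
python3 -m handwheel '[0,0,-0.7,0,0,0,0,0,0,-1.4,0,0,0,0,0,0,-2,0,0,0,0,0,0,-2.6,0,0,0,0,0,0,-2.9,0,0,0,0,0,0,-2.9,0,0,0,0]' && python3 -m handwheel '[0,0,-0.2,0,0,0,0,0,0,-0.3,0,0,0,0,0,0,-0.3,0,0,0,0]'
```

```text
t: 6.6
eef_pos: [0.6412, 0.068, 0.0992]
tool_rot: [0.0, 0.743, 0.669, -0.0]
contact_force: [2.1, -0.6, -2.0]
gripper_width: 0.128
t: 6.85
eef_pos: [0.6416, 0.0681, 0.0983]
tool_rot: [0.0, 0.743, 0.669, 0.001]
contact_force: [-2.5, 0.6, 14.4]
gripper_width: 0.131
```

It touched the floor at TCP z 0.098, as predicted. Releasing and rising.

```bash
python3 -m handwheel '[0,0,0,0,0,0,0.4,0,0,0,0,0,0,0.4,0,0,0,0,0,0,0.4,0,0,0,0,0,0,0.4,0,0,0,0,0,0,0.4]' && python3 -m handwheel '[0,0,3,0,0,0,0.4,0,0,6,0,0,0,0.4,0,0,9,0,0,0,0.4,0,0,12,0,0,0,0.4,-4,0,13,0,0,7,0.5,-8,0.5,13,0,0,14,0.5,-12,1,13,0,0,21,0.5,-15,1.5,13,0,0,28,0.5]' && python3 -m handwheel '[-3,0,0,0,0,70,0.5,-3,0,0,0,0,70,0.5,-3,0,0,0,0,70,0.5,-3,0,0,0,0,70,0.5,-3,0,0,0,0,70,0.5,-3,0,0,0,0,70,0.5,-3,0,0,0,0,70,0.5,-3,0,0,0,0,70,0.5]'
python3 - <<'E'
from h import *
o=get_obs();from scipy.spatial.transform import Rotation as R
q=o['tool_rot'];M=R.from_quat([q[1],q[2],q[3],q[0]]).as_matrix();print(o['q'],o['eef_pos'],np.degrees(np.arctan2(M[1,1],M[0,1])),M[:,2])
b=read_camera("side")[:,:,::-1].copy();cv2.imwrite("pics/c5.png",crop(b,235,175,125,100,6))
E
```

```text
t: 7.27
eef_pos: [0.6413, 0.0681, 0.0979]
tool_rot: [0.0, 0.743, 0.669, 0.0]
contact_force: [0.6, -0.8, -0.0]
gripper_width: 0.395
t: 7.93
eef_pos: [0.4881, 0.0828, 0.2275]
tool_rot: [-0.001, 0.556, 0.831, -0.0]
contact_force: [0.8, 1.0, 0.0]
gripper_width: 0.5
t: 8.6
eef_pos: [0.4579, 0.0827, 0.2274]
tool_rot: [-0.001, 0.09, 0.996, -0.0]
contact_force: [1.0, 1.1, 0.1]
gripper_width: 0.504
[-0.66483488  0.13057094  0.38802004  2.06246909 -0.05960262  0.96036582
  1.1452025 ] [0.45794814 0.08266368 0.22740881] 79.6837021121855 [-1.18969717e-03 -8.13212615e-04 -9.99998962e-01]
```

View pics/c5.png

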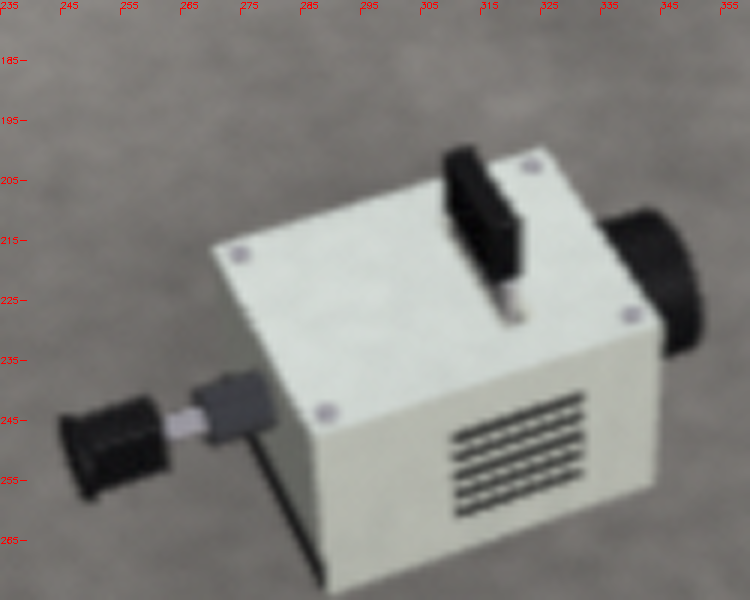

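The slide sits home, with its grip well clear of the top face and straight. The knob should be at about (0.504,0.0824). Moving above it.

```bash
python3 -m handwheel '[4.6,0,-4,0,0,4.4,0.6,4.6,0,-8,0,0,4.4,0.6,4.6,0,-11,0,0,4.4,0.6,4.6,0,-11,0,0,4.4,0.6,4.6,0,-11,0,0,4.4,0.6,4.6,0,-11,0,0,4.4,0.6]'
python3 - <<'E'
from h import *
o=get_obs();from scipy.spatial.transform import Rotation as R
q=o['tool_rot'];M=R.from_quat([q[1],q[2],q[3],q[0]]).as_matrix();print(o['eef_pos'],np.degrees(np.arctan2(M[1,1],M[0,1])),M[:,2])
b=read_camera("side")[:,:,::-1].copy();cv2.imwrite("pics/c6.png",crop(b,220,190,100,80,7))
E
```

```text
t: 9.15
eef_pos: [0.5044, 0.0826, 0.1187]
tool_rot: [-0.0, 0.049, 0.999, -0.0]
contact_force: [0.5, -0.7, 0.3]
gripper_width: 0.602
[0.50435705 0.08255305 0.11871098] 84.41469913207852 [-4.13946890e-04 -8.07061411e-04 -9.99999589e-01]
```

View pics/c6.png

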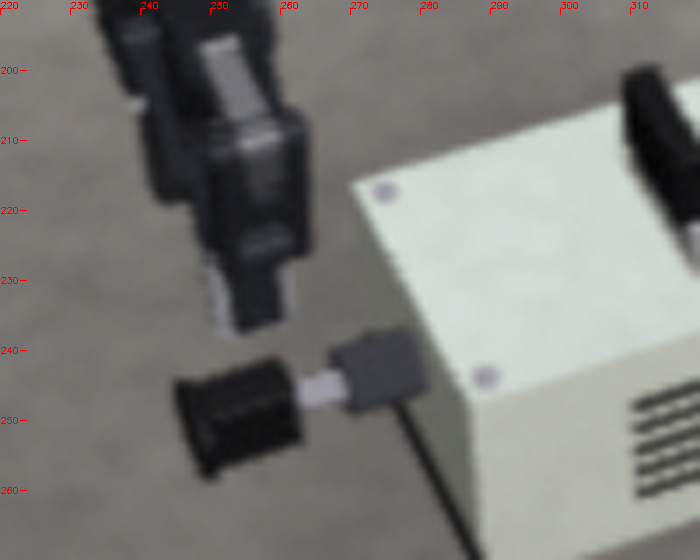

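The fingers are lined up over the block. Descending and gripping.

```bash
python3 -m handwheel '[0,0,-3,0,0,0,0.6,0,0,-6,0,0,0,0.6,0,0,-8.2,0,0,0,0.6,0,0,-8.2,0,0,0,0.6,0,0,-8.2,0,0,0,0.6]' && python3 -m handwheel '[0,0,0,0,0,0,0,0,0,0,0,0,0,0,0,0,0,0,0,0,0,0,0,0,0,0,0,0,0,0,0,0,0,0,0,0,0,0,0,0,0,0,0,0,0,0,0,0,0]' 60
```

```text
t: 9.62
eef_pos: [0.5057, 0.0831, 0.0391]
tool_rot: [0.001, 0.049, 0.999, 0.001]
contact_force: [-0.1, 0.2, -0.2]
gripper_width: 0.595
t: 10.2
eef_pos: [0.5072, 0.0829, 0.0414]
tool_rot: [0.003, 0.049, 0.999, 0.001]
contact_force: [-1.8, -1.5, 12.2]
gripper_width: 0.198
```

```bash
python3 -m handwheel '[-1,0.1,0,0,0,0,0,-2,0.2,0,0,0,0,0,-3,0.3,0,0,0,0,0,-4,0.4,0,0,0,0,0,-4.7,0.5,0,0,0,0,0,-5,0.5,0,0,0,0,0,-5,0.5,0,0,0,0,0,-5,0.5,0,0,0,0,0]'
python3 - <<'E'
from h import *
o=get_obs();print(o['eef_pos'],(o['eef_pos']-[.5072,.0829,.0414])@[-.9946,.1037,0])
b=read_camera("side")[:,:,::-1].copy();cv2.imwrite("pics/c7.png",crop(b,220,200,80,60,10))
E
```

```text
t: 10.87
eef_pos: [0.4584, 0.088, 0.0417]
tool_rot: [0.005, 0.049, 0.999, 0.001]
contact_force: [7.8, -0.1, -17.3]
gripper_width: 0.196
[0.458388   0.0880471  0.04168198] 0.04908216865355374
```

View pics/c7.png

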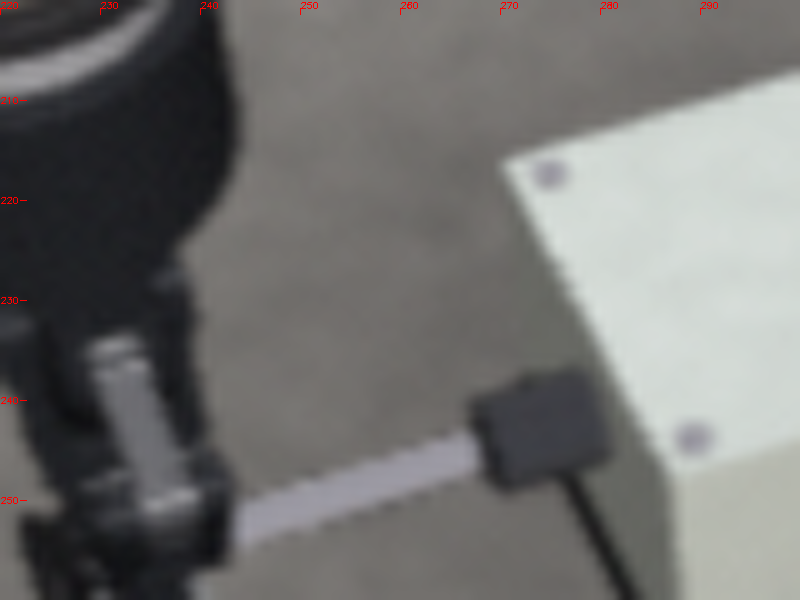

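```bash
python3 - <<'E'
from h import *
ex=np.array([.9946,-.1037,0]);m=np.array([.6413,.0681,.055])-.109*ex
for d in (0,.004,.008,.014,.065,.093): print(d,proj("side",m-d*ex))
o=cv2.imread("pics/side0.png").astype(int)
a=read_camera("side")[:,:,::-1].astype(int)
p0,p1=proj("side",m+.004*ex),proj("side",m-.03*ex)
for s in np.linspace(-.008,.03,20):
    u,v=proj("side",m-s*ex); 
    f=lambda I:cv2.getRectSubPix(I.astype(np.float32).mean(2).astype(np.float32),(1,3),(u,v)).mean()
    print(round(s*1e3),round(u,1),round(v,1),round(f(a)),round(f(o)))
print(get_obs()['contact_force'],get_obs()['eef_pos'])
E
```

```text
0 [268.00538708 244.18603644]
0.004 [266.2076685  244.76367801]
0.008 [264.40568947 245.34268856]
0.014 [261.69469939 246.21378185]
0.065 [238.25549645 253.74524888]
0.093 [225.07797198 257.97944112]
-8 271.6 243.0 65 63
-6 270.7 243.3 65 64
-4 269.8 243.6 60 66
-2 268.9 243.9 53 86
0 268.0 244.2 63 127
2 267.1 244.5 113 146
4 266.2 244.8 145 150
6 265.3 245.1 153 151
8 264.4 245.3 153 149
10 263.5 245.6 154 146
12 262.6 245.9 155 124
14 261.7 246.2 154 77
16 260.8 246.5 153 36
18 259.9 246.8 154 28
20 259.0 247.1 155 26
22 258.1 247.4 154 26
24 257.2 247.7 154 28
26 256.2 248.0 155 26
28 255.3 248.3 154 26
30 254.4 248.6 154 27
[  6.83877591   0.37680579 -15.93391982] [0.45860527 0.08806693 0.04169405]
```

The band shows about 3 mm and the TCP travel is 49 mm, so the two agree. I'll add 1 mm and hold.

```bash
python3 -m handwheel '[-0.1,0,0,0,0,0,0,-0.1,0,0,0,0,0,0,-0.1,0,0,0,0,0,0,-0.1,0,0,0,0,0,0,-0.1,0,0,0,0,0,0,-0.1,0,0,0,0,0,0]' 
python3 - <<'E'
from h import *
ex=np.array([.9946,-.1037,0]);m=np.array([.6413,.0681,.055])-.109*ex
for k in range(3):
    a=read_camera("side")[:,:,::-1];o=get_obs()
    I=a.astype(np.float32).mean(2).astype(np.float32)
    print(o['t'],o['eef_pos'],(o['eef_pos']-[.5072,.0829,.0414])@-ex,o['contact_force'],o['gripper_width'],[round(float(cv2.getRectSubPix(I,(1,3),tuple(map(float,proj("side",m-s*ex)))).mean())) for s in np.arange(-.004,.009,.001)])
cv2.imwrite("pics/c8.png",crop(a.copy(),220,185,110,85,7))
E
```

```text
t: 11.47
eef_pos: [0.4587, 0.088, 0.0417]
tool_rot: [0.006, 0.05, 0.999, 0.001]
contact_force: [8.2, 0.0, -19.2]
gripper_width: 0.198
11.5167 [0.45864942 0.08807404 0.04170413] 0.048824955090273923 [  8.16787819  -0.12850728 -18.60547231] 0.1970368724256106 [60, 56, 53, 57, 63, 88, 113, 131, 144, 152, 154, 154, 154]
11.5667 [0.45866807 0.08807419 0.04170056] 0.04880642278335285 [  8.06618055   0.21159797 -18.80596687] 0.20123299696555266 [60, 55, 52, 57, 63, 88, 113, 130, 144, 152, 153, 154, 154]
11.6167 [0.45864788 0.08806026 0.04170264] 0.04882505321702634 [  8.20473141  -0.04419828 -18.01418402] 0.20077866819668577 [61, 56, 53, 57, 63, 87, 113, 130, 144, 152, 153, 154, 154]
```

View pics/c8.png

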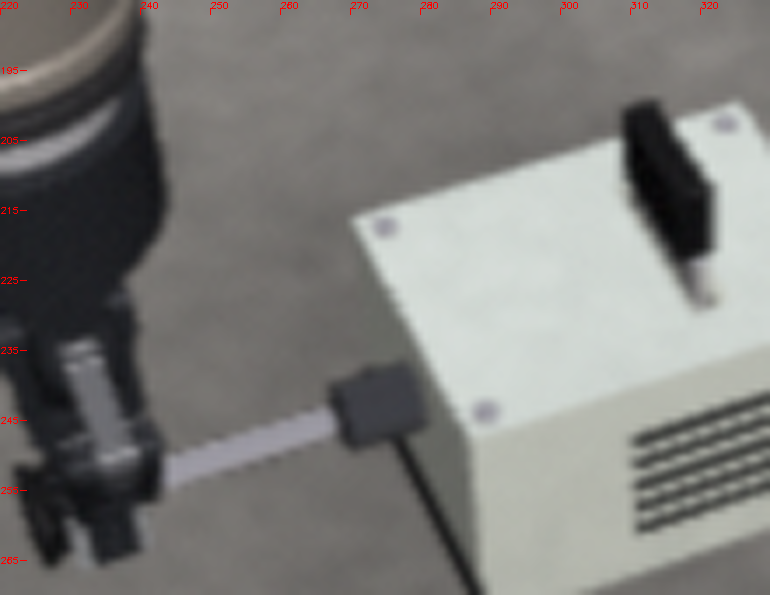

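```bash
python3 -c "
from station import *
print(hand_in())"
```

```text
the job is handed in; nothing more can be done
None
```

I put the wide-grip slide in the lamp house slot and let it go. Then I drew the shutter rod out to its band, and handed in with the gripper still holding the knob. The hand-in gave no verdict, so this rests on my own checks.

- **Slide:** it touched the slot floor at the height I had predicted, with about 14 N of contact. The last picture shows it straight and seated, with nothing touching it.
- **Rod:** the gripper's travel puts it about 49 mm out. About 3 mm of the dark band shows, which agrees. The spring pull of about 8 N also fits.
- **Steadiness:** over the last three readings the gripper moved less than 0.1 mm and the grip opening stayed at about 0.20.
- **Last nudge:** I asked for a final 1 mm outward to centre the band, but the measured position did not change. The rod is therefore about 1 mm short of the band's middle, inside the 6 mm allowance.
- **Vertical load:** about 18 N of steady vertical force stayed on the gripper while it held the knob. I left it, as it is well below the force limits.
- **Other items:** I never touched the spare slide, look-alikes, bottle, dish or box, but I did not take a final picture of them.

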